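# Load a marking stand: slide the carriage under its head, index the turret and lock it

## Task

Set up the blue marking stand for the steel block: lay the block flat in the nest between the carriage's yellow corners, and let go of it. Then line the carriage up with the bay and slide it in under the overhanging head until it is fully home against the stop, without carriage or block touching the head. Then turn the turret on top of the head one click (60 degrees) clockwise seen from above, and last push the red lock lever over to its far side; leave the other things on the trolley where they are.

Things in the scene. Friction and masses are not known exactly. Their poses are not given: they have to be found in the camera images.
- stand: Fixed blue and grey marking stand. Origin on the trolley top under the turret axis; x points roughly away from the robot to the column (x 64 to 110 mm, its foot 12 mm high from x = 52 mm), y out of the open mouth of the bay. Behind the bay lies a grey end plate 14 mm high (x -95 to +55, y -168 to -56 mm); its face at y = -56 mm is the stop: fully home, the carriage's origin is at y = -1 mm.
- bay_mouth (a point): Mouth of the bay at trolley height, at y = +60 mm in the stand's frame; axes as the stand's. The bay runs along y between two steel rails 12 mm high, inner faces at x = -42 and +42 mm, from the stop to y = +60 mm, flaring out to y = +85 mm. It has no floor: the carriage slides on the trolley top.
- head: The overhanging blue head, fixed to the stand, same origin and axes. It covers x -50 to +110 mm, y -60 to +60 mm; underside 52 mm, top 100 mm above the trolley. Under its middle (x = y = 0) a punch nose of radius 16 mm reaches down to 48 mm and its tip of radius 6 mm to 45 mm. Carriage and block must not touch the head.
- turret (a joint): Turret on top of the head, in rad: 0 at the start, growing clockwise seen from above, with a detent (click) every 1.047 rad (60 degrees); it turns from -0.25 to 2.4. The detent resists with up to about 0.16 N m and draws the turret to the nearest click when let go. Next position: 1.047.
- turret_grip (a point): Grip point on the turret's axis, 142 mm above the trolley. Steel disc of radius 48 mm, its top at 117 mm; on it an upright black bar 20 mm thick, 76 mm long, top at 158 mm, with one yellow end. The point's axes turn with the turret: its y lies along the bar, to the yellow end; at turret 0 they are the stand's axes.
- lock_lever (a joint): Red-balled lock lever, in rad: 0 at the start (leaning to the stand's -x, toward the robot), 1.0 thrown right over to the stand's +x, where it stops. It stays where it is left; about 1 N at the ball moves it.
- lock_lever_tip (a point): Centre of the lever's red ball (radius 13 mm, on a rod 10 mm thick), 70 mm from the pivot. Pivot axis along the stand's y, at (-45, -118) mm in the stand's frame, 36 mm above the trolley. The ball goes from x = -79 mm to -11 mm in the stand's frame, 97 mm high at both ends, 106 mm half way. Base block 70 x 50 mm, 39 mm high.
- carriage: Loose low carriage (0.35 kg), origin under the middle of its deck. Deck 76 mm (x) by 110 mm (y), top at 6 mm; four yellow corners 16 mm high enclose a nest 62 x 87 mm, long along y, centred on the origin, open 51 mm in its long sides for fingers. A stem 26 mm wide, 6 mm high runs to y = +157 mm and carries the grip fin. The -y end goes into the bay first; the fin stays outside the head.
- carriage_grip (a point): Middle of the carriage's red upright grip fin, at y = +134 mm in the carriage's frame and 28 mm high: the fin is 14 mm thick (x), 44 mm long (y), its top 46 mm above the trolley. Axes as the carriage's.
- steel_block: Loose steel block with six holes in its top, 50 mm (x) by 75 mm (y) by 25 mm high, about 0.62 kg; origin under its middle. It belongs flat in the carriage's nest, its long side along the carriage's y (either way round).
- tape_measure: Bystander: black tape measure, 64 x 99 x 35 mm.
- marker: Bystander: red and black marker, 16 x 138 x 16 mm.
- spanner: Bystander: steel spanner, 34 x 219 x 6 mm.
- v_block: Bystander: steel V-block, 46 x 40 x 36 mm.
Not all that is in view belongs to the job. What is shaped like the steel_block but brown or purple is not meant.

How it is judged:
By the outcome, as a careful person would: the job done as asked, in the order asked, and still so for the second after the job is handed in, with the robot touching nothing.
It also fails if it takes over 72 s, if anything falls off the work surface, if the arm or the gripper's body presses on something with over 40 N, if the wrist force passes 120 N, or if a joint passes its speed limit or range.

## Robot

A 6-joint arm with a two-finger parallel gripper is mounted at the origin on a cart in front of the work surface, level with it; the furniture and walls round the work are solid. World frame = base frame: x ahead of the robot, y to its left, z up, the work surface at z = 0. Lengths are in m, angles in degrees, forces in N, time in s.
With the tool pointing down it reaches from about 0.25 to 0.725 m from the base axis. Payload 9.7 kg.
Tool frame: the origin (TCP) lies where the fingers leave the gripper's body, on its centre line; the fingertips stand 73 mm ahead of it and the grasp point (between the pads) lies 54 mm ahead of it; z points along the fingers, y is the line along which they close (so a half turn about z gives the same grasp; the last joint's range is limited). The gripper opens to 85 mm and grips with 20 to 120 N. Pads are 22 mm wide; open, the fingers measure 114 mm over their backs; the gripper's body (76 mm by 85 mm) begins 54 mm behind the grasp point. The pads swing forward as they close: fully open they stand 13 mm farther back than shut.
Start: joints at [0, 4.979, 10.078, 95.1, 0, 90], TCP at [0.55, -0, 0.304] pointing down, gripper open.
Joint ranges: [-179.16, 179.16], [-48.56, 103.87], [-65.8, 70.77], [-126.05, 130.52], [-82.76, 87.17], [-180, 180]. Speed limits (degrees/s): [127.2, 127.2, 147.25, 180, 180, 180].

## Interface

Orientations are given as [roll, pitch, yaw] about the fixed x, y, z axes, in that order (R = Rz(yaw) Ry(pitch) Rx(roll)).
In Python, from workcell import sensors, imaging, bot gives the robot as it stands.
- The arm moves only by the tool apply_moves, never from a script. Its argument "rows" is a list of rows, each a list of 3 entries, a list of its own where there are three numbers: the shift along the tool's x, y, z in units of 10 cm (1.0 is 10 cm), then the turn, a rotation vector about the tool's x, y, z in units of 30 degrees (1.0 is 30 degrees), then the opening, from 0 (shut) to 1 (fully open). A call has 1 to 20 rows; each row is the pose to reach, as a shift and turn from the pose commanded when the call began, along the tool's axes at that moment; what a row does not reach only later rows make up. A row lasts 1/10 s, in which the tool goes at most 50 mm and 8.59 degrees, less where a joint would pass 70% of its speed; a pose out of reach is approached as far as the arm can. A call with a number of a shift or a turn outside -1 to 1 is refused whole. A call with a gripper value outside its range is refused whole. The fingers move at their own pace and stop on an object; "force" is the grip in N (left out, the last holds). Time passes only in rows, so rows that repeat a pose let the fingers close. It gives the time, the measured TCP pose, the force, the opening and the grip force at its end, in the units of the state.
- sensors.get_obs(): the state, without advancing time (a new reading comes with each control period).
- imaging.camera(name): name is "scene" or "side" or "wrist"; returns (picture, depth): 384x512x3 uint8, red, green, blue; 384x512 float32, m along the optical axis (not along the pixel's ray), 0 where there is no reading.
- imaging.get_calibration(name): a dict with "intrinsics" (3x3 intrinsics, pixels), "dist_coeffs" ([k1, k2, p1, p2, k3] as OpenCV has them; the pictures are not rectified), "world_from_camera" (4x4, takes a point from camera to world coordinates). Camera axes: x right, y down, z forward; pixel columns grow to the right and rows downward; lengths in m; the calibration is good to about 2 mm. A picture is of the moment at which its call begins: read the wrist's pose just before it. get_calibration takes no time and is no camera call; for the wrist camera it gives the pose at the moment of the call.
- bot.job_done(): hands the job in; it is judged then, once.
The state is a dict: "time": time; "q": joint angles; "qd": joint speeds; "joint_efforts": joint torques, N m; "ee_pos": TCP position; "tcp_rot": TCP orientation; "wrist_force": force on the tool from outside, world axes, zero at the start; "torque": the same for the moment, N m; "opening": finger opening in m; "grasp_force": force on a finger pad.
Only numpy, scipy, OpenCV 4.12 (cv2) and the standard library are available. Lean on these libraries where they do the work, as an engineer would, in place of code of your own. Each camera call takes 0.05 s, during which the arm holds its last target. There are 200 camera calls.

## Working session

There is one attempt and no reset: what is moved stays moved. The work goes in short steps, Python scripts to look and compute and a tool call to move; the robot and the scene stay as the last step left them, time stands still between calls to the robot, and variables do not carry over. Pictures are saved under pics/ and viewed, at most 10 in all, crops included, and the job is handed in when it is done.

Besides the shell and the picture viewer there is one more tool, called after "Call:" as name([rows], argument=value, ...), one row to a line, values as JSON. apply_moves: Moves the arm, as the interface text tells. Its arguments: {"type":"object","properties":{"rows":{"type":"array"},"force":{"type":"number"}},"required":["rows"]}

```bash
mkdir -p pics; ls; cat > h.py <<'E'
import numpy as np, cv2
from workcell import sensors, imaging, bot
def snap(n,fn=None):
    c=imaging.get_calibration(n); p,d=imaging.camera(n)
    np.savez('last_%s.npz'%n,p=p,d=d,K=c['intrinsics'],D=c['dist_coeffs'],T=c['world_from_camera'])
    if fn: cv2.imwrite('pics/'+fn,p[:,:,::-1])
def cloud(n):
    z=np.load('last_%s.npz'%n); d=z['d'];h,w=d.shape
    u,v=np.meshgrid(np.arange(w),np.arange(h))
    uv=cv2.undistortPoints(np.stack([u,v],-1).reshape(-1,1,2).astype(np.float64),z['K'],np.array(z['D'])).reshape(h,w,2)
    P=np.dstack([uv*d[...,None],d])
    return P@z['T'][:3,:3].T+z['T'][:3,3], z['p'], d
E
python3 - <<'E'
from h import *
snap('scene','s1.png');snap('side','d1.png')
for n in('scene','side'): print(np.load('last_%s.npz'%n)['T'].round(3))
print(sensors.get_obs())
E
```

```text
pics
[[-0.792 -0.256  0.554 -0.174]
 [-0.61   0.365 -0.703  0.85 ]
 [-0.022 -0.895 -0.446  0.665]
 [ 0.     0.     0.     1.   ]]
[[-0.834 -0.182  0.521 -0.203]
 [-0.551  0.317 -0.772  1.038]
 [-0.024 -0.931 -0.364  0.624]
 [ 0.     0.     0.     1.   ]]
{'time': 0.1, 'q': array([ 4.63288504e-04,  5.00963043e+00,  1.00398021e+01,  9.50997375e+01,
       -1.10746487e-04,  8.99985427e+01]), 'qd': array([-0.10398197, -0.00114557,  0.17745257, -0.02545454,  0.03278104,
        0.02106565]), 'joint_efforts': array([ 5.47294949e-04, -5.21561801e+01,  4.65652657e+01,  1.59993977e-02,
       -1.19309320e-06, -5.24902489e-06]), 'ee_pos': array([5.49888049e-01, 4.03579914e-06, 3.03245013e-01]), 'tcp_rot': array([-1.79930434e+02,  1.08977006e-04,  9.00019207e+01]), 'wrist_force': array([ 0.13428857, -0.19569477,  0.01395552]), 'torque': array([ 0.0015052 ,  0.00327482, -0.0255776 ]), 'grasp_force': 0.0, 'opening': 0.08552812368919516}
```

```bash
python3 - <<'E'
from h import *
P,p,d=cloud('scene')
# top-down orthophotos (2mm... ) from both cams side by side
out=[]
for n in('scene','side'):
    P,p,d=cloud(n)
    im=np.zeros((600,400,3),np.uint8)
    ok=(d>0)&(P[...,2]<.25)&(P[...,2]>-.03)
    X=P[ok];c=p[ok];o=np.argsort(X[:,2]);X=X[o];c=c[o]
    r=(599-(X[:,0]-.15)/.0012).astype(int);q=(200-X[:,1]/.0025).astype(int)
    r=(560-(X[:,0]-.1)/.002*1.5*.66).astype(int);q=(200-X[:,1]/.002).astype(int)
    k=(r>=0)&(r<600)&(q>=0)&(q<400);im[r[k],q[k]]=c[k];out.append(im)
cv2.imwrite('pics/ortho.png',np.hstack([cv2.dilate(o,np.ones((2,2))) for o in out])[:,:,::-1])
E
```

```text
(no output)
```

View pics/s1.png

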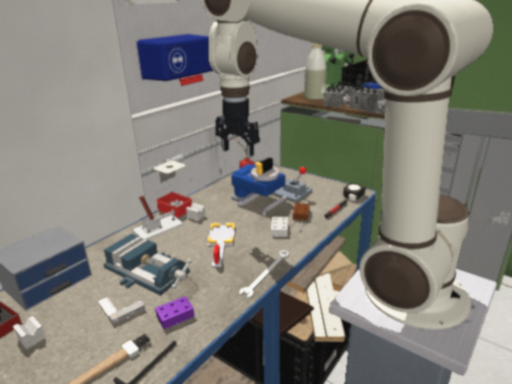

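View pics/d1.png

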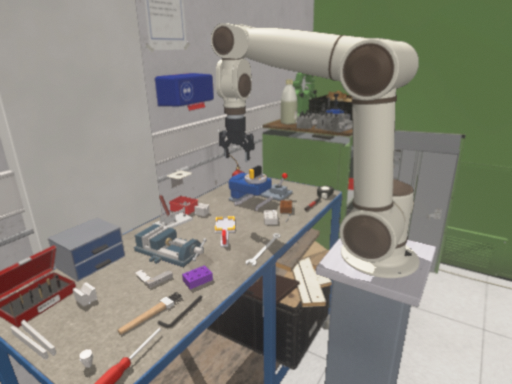

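The scene view shows the carriage's yellow corners at about (221,235) with its red fin at (217,255). The steel block is at (280,227), the brown decoy at (301,211), the turret at (264,167) and the red ball at (302,170). The side view agrees.

```bash
python3 - <<'E'
from h import *
P,p,d=cloud('scene')
for n,(u,v) in dict(carr=(221,235),fin=(217,252),block=(280,222),brown=(301,209),turret=(264,167),ball=(302,170),head=(243,178),tape=(354,192),spanner=(262,274),vise=(150,260)).items():
    print(n,P[v,u].round(3),p[v,u])
# crop
c=cv2.resize(p[145:305,185:385],None,fx=4,fy=3.75,interpolation=cv2.INTER_CUBIC)
cv2.imwrite('pics/c1.png',c[:,:,::-1])
E
```

```text
carr [0.549 0.092 0.009] [238 235 236]
fin [0.464 0.201 0.042] [185  36  34]
block [ 0.431 -0.053  0.025] [233 230 224]
brown [ 0.421 -0.161  0.026] [130  75  42]
turret [ 0.574 -0.166  0.138] [20 19 19]
ball [ 0.494 -0.283  0.105] [197  37  35]
head [ 0.634 -0.124  0.097] [ 40  76 142]
tape [ 0.33  -0.365  0.032] [63 60 57]
spanner [0.34  0.165 0.002] [238 236 232]
vise [0.58  0.334 0.045] [142 137 131]
```

View pics/c1.png

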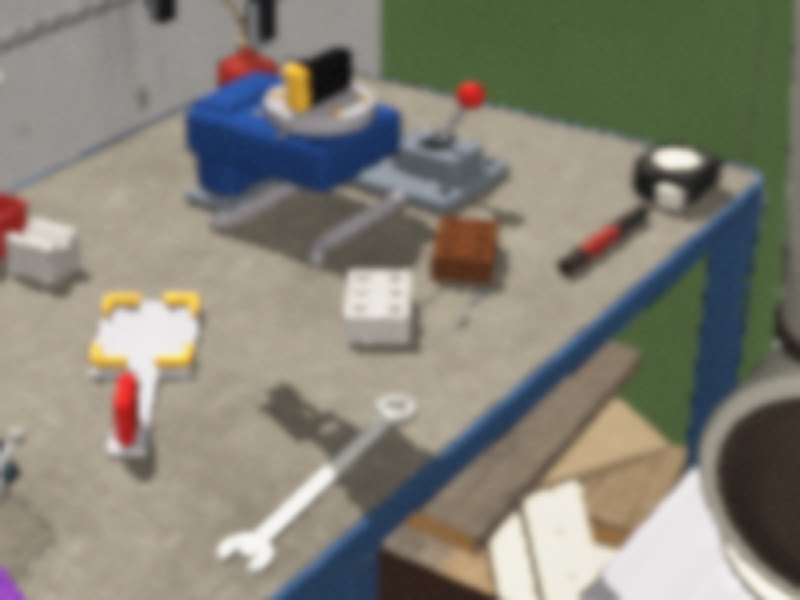

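The enlarged crop shows the carriage with its fin pointing to lower left, the block at (380,305), and the brown decoy at (465,250) near the bay mouth. The bay opens towards the block and carriage. Next is the wrist view.

```bash
python3 - <<'E'
from h import *
snap('wrist','w1.png')
print(np.load('last_wrist.npz')['T'].round(3), np.load('last_wrist.npz')['K'])
# scene-cloud estimates
P,p,d=cloud('scene'); c=p.astype(int)
hsv=cv2.cvtColor(p,cv2.COLOR_RGB2HSV).astype(int)
box=lambda x0,x1,y0,y1,z0,z1:(P[...,0]>x0)&(P[...,0]<x1)&(P[...,1]>y0)&(P[...,1]<y1)&(P[...,2]>z0)&(P[...,2]<z1)&(d>0)
def rect(n,m):
    X=P[m][:,:2].astype(np.float32); r=cv2.minAreaRect(X); print(n,m.sum(),np.round(r[0],3),np.round(r[1],3),round(r[2],1),X.mean(0).round(3))
blue=(hsv[...,0]>100)&(hsv[...,0]<130)&(hsv[...,1]>120)
rect('head',blue&box(.4,.8,-.4,.1,.094,.108))
rect('disc',~blue&box(.5,.65,-.3,-.05,.11,.122))
rect('bar',box(.5,.65,-.3,-.05,.15,.165))
rect('ball',(hsv[...,1]>150)&((hsv[...,0]<8)|(hsv[...,0]>172))&box(.44,.55,-.35,-.22,.08,.13))
rect('block',box(.38,.49,-.11,0.02,.022,.03))
E
```

```text
[[ 1.     0.001 -0.002  0.55 ]
 [ 0.    -0.956 -0.292  0.073]
 [-0.002  0.292 -0.956  0.375]
 [ 0.     0.     0.     1.   ]] [[276.48542641   0.         256.36093416]
 [  0.         276.48542641 188.30743368]
 [  0.           0.           1.        ]]
head 253 [ 0.608 -0.171] [0.109 0.154] 89.7 [ 0.612 -0.145]
disc 204 [ 0.544 -0.201] [0.18  0.083] 41.3 [ 0.568 -0.165]
bar 78 [ 0.582 -0.177] [0.074 0.02 ] 90.0 [ 0.579 -0.172]
ball 31 [ 0.497 -0.289] [0.014 0.019] 81.4 [ 0.497 -0.289]
block 203 [ 0.431 -0.047] [0.05  0.078] 31.2 [ 0.43  -0.045]
```

View pics/w1.png

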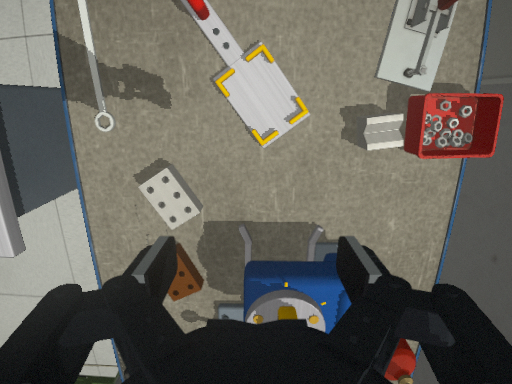

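The wrist view looks straight down. The carriage's yellow corners are at (220,85), (262,50), (303,110) and (265,140), and its stem runs to a red fin at (203,8). The block is at (170,197), the brown decoy at (183,275), the rail ends at (245,230) and (318,230), and the turret at (287,312).

```bash
python3 - <<'E'
from h import *
P,p,d=cloud('wrist')
hsv=cv2.cvtColor(p,cv2.COLOR_RGB2HSV).astype(int)
box=lambda x0,x1,y0,y1,z0,z1:(P[...,0]>x0)&(P[...,0]<x1)&(P[...,1]>y0)&(P[...,1]<y1)&(P[...,2]>z0)&(P[...,2]<z1)&(d>0)
def rect(n,m):
    X=P[m][:,:2].astype(np.float32); r=cv2.minAreaRect(X); print(n,m.sum(),np.round(r[0],4),np.round(r[1],3),round(r[2],1),X.mean(0).round(4),P[m][:,2].mean().round(4)); print('   ',cv2.boxPoints(r).round(3).tolist())
yel=(hsv[...,0]>15)&(hsv[...,0]<32)&(hsv[...,1]>150)
blue=(hsv[...,0]>100)&(hsv[...,0]<130)&(hsv[...,1]>120)
rect('yellow',yel&box(.45,.65,.02,.22,.011,.022))
rect('block',box(.38,.49,-.11,0.02,.021,.03))
rect('head',blue&box(.4,.8,-.4,.1,.094,.108))
for z in((.006,.016),):
    for n,(x0,x1) in dict(railL=(.50,.575),railR=(.6,.66)).items():
        m=box(x0,x1,-.112,-.06,*z)&~blue; rect(n,m)
        for y in np.arange(-.112,-.06,.006):
            k=m&(P[...,1]>y)&(P[...,1]<y+.006)
            if k.any(): print('  y',round(y+.003,3),P[k][:,0].min().round(4),P[k][:,0].max().round(4))
red=(hsv[...,1]>150)&((hsv[...,0]<8)|(hsv[...,0]>172))
rect('fin',red&box(.4,.55,.12,.3,.03,.06))
rect('brown',box(.37,.47,-.22,-.1,.021,.03)&(hsv[...,0]<20)&(hsv[...,1]>120))
rect('spanner',box(.25,.42,.0,.3,.003,.012)&(hsv[...,1]<40)&(hsv[...,2]>130))
E
```

```text
yellow 688 [0.5566 0.0831] [0.074 0.098] 36.2 [0.5547 0.0867] 0.0169
    [[0.49799999594688416, 0.10100000351667404], [0.5559999942779541, 0.02199999988079071], [0.6150000095367432, 0.06499999761581421], [0.5569999814033508, 0.14499999582767487]]
block 1857 [ 0.4319 -0.0487] [0.051 0.075] 32.6 [ 0.4324 -0.0473] 0.0265
    [[0.38999998569488525, -0.03099999949336052], [0.4309999942779541, -0.09399999678134918], [0.4729999899864197, -0.06700000166893005], [0.43299999833106995, -0.003000000026077032]]
head 2557 [ 0.5978 -0.1602] [0.081 0.127] 88.7 [ 0.6044 -0.1405] 0.1007
    [[0.5329999923706055, -0.19900000095367432], [0.6600000262260437, -0.20200000703334808], [0.6620000004768372, -0.12099999934434891], [0.5350000262260437, -0.11800000071525574]]
railL 100 [ 0.5312 -0.1035] [0.01 0.02] 22.9 [ 0.5314 -0.102 ] 0.0126
    [[0.5230000019073486, -0.09600000083446503], [0.531000018119812, -0.11500000208616257], [0.5400000214576721, -0.11100000143051147], [0.5320000052452087, -0.09200000017881393]]
  y -0.109 0.5287 0.5388
  y -0.103 0.526 0.5373
  y -0.097 0.5243 0.5345
  y -0.091 0.5289 0
[... 380 characters left out ...]
 0.1766] 0.0438
    [[0.4749999940395355, 0.17100000381469727], [0.49300000071525574, 0.17000000178813934], [0.49399998784065247, 0.18199999630451202], [0.47600001096725464, 0.18299999833106995]]
brown 765 [ 0.4284 -0.1708] [0.051 0.071] 26.4 [ 0.4401 -0.1775] 0.0263
    [[0.38999998569488525, -0.15000000596046448], [0.42100000381469727, -0.21400000154972076], [0.46700000762939453, -0.19099999964237213], [0.4359999895095825, -0.12800000607967377]]
spanner 973 [0.3244 0.1099] [0.071 0.2  ] 12.7 [0.3414 0.1236] 0.006
    [[0.2680000066757202, 0.20000000298023224], [0.31200000643730164, 0.004000000189989805], [0.38100001215934753, 0.019999999552965164], [0.3370000123977661, 0.2150000035762787]]
```

Call:
apply_moves([
  [[-0.1,-0.3,0.3],[0,0,-0.25],1],
  [[-0.2,-0.6,0.6],[0,0,-0.5],1],
  [[-0.3,-0.9,0.85],[0,0,-0.75],1],
  [[-0.3,-0.9,0.85],[0,0,-1],1],
  [[-0.3,-0.9,0.85],[0,0,-1],1],
  [[-0.3,-0.9,0.85],[0,0,-1],1],
])

```text
time: 0.75
ee_pos: [0.4605, -0.03, 0.2196]
tcp_rot: [179.9, 0.0, 119.8]
wrist_force: [0.5, -0.4, -0.1]
opening: 0.0855
grasp_force: 0.0
```

```bash
cat >> h.py <<'E'
def go(x,y,z,yaw):
    o=sensors.get_obs(); p=o['ee_pos']; r,pi,yw=o['tcp_rot']
    from scipy.spatial.transform import Rotation as R
    A=R.from_euler('xyz',[r,pi,yw],degrees=True); B=R.from_euler('xyz',[180,0,yaw],degrees=True)
    print('t',round(o['time'],2),p.round(4),o['tcp_rot'].round(2),'op',o['opening'].round(4),'F',o['wrist_force'].round(1))
    print('shift',(A.inv().apply(np.array([x,y,z])-p)/.1).round(3),'turn',((A.inv()*B).as_rotvec(degrees=True)/30).round(3))
E
python3 - <<'E'
from h import *
go(.432,-.0487,.076,122.6)
E
```

```text
Traceback (most recent call last):
  File "h.py", line 17, in go
    print('t',round(o['time'],2),p.round(4),o['tcp_rot'].round(2),'op',o['opening'].round(4),'F',o['wrist_force'].round(1))
                                                                       ^^^^^^^^^^^^^^^^^^
AttributeError: 'float' object has no attribute 'round'
```

```bash
sed -i "s/o\['opening'\].round(4)/round(float(o['opening']),4)/" h.py
python3 - <<'E'
from h import *
snap('wrist')
P,p,d=cloud('wrist')
m=(abs(P[...,0]-.432)<.06)&(abs(P[...,1]+.048)<.06)&(P[...,2]>.021)&(P[...,2]<.032)&(d>0)
r=cv2.minAreaRect(P[m][:,:2].astype(np.float32)); print(m.sum(),r,P[m][:,2].mean())
go(.432,-.0487,.076,122.6)
E
```

```text
3357 ((0.4318045973777771, -0.048628102988004684), (0.050282225012779236, 0.07545235753059387), 32.55857467651367) 0.026432823081278648
t 0.8 [ 0.4608 -0.0299  0.2197] [1.7992e+02 5.0000e-02 1.1981e+02] op 0.0855 F [-0.2 -0.4 -0.9]
shift [-0.019 -0.345  1.437] turn [ 0.002  0.002 -0.093]
```

Call:
apply_moves([
  [[-0.02,-0.2,0.2],[0,0,-0.09],1],
  [[-0.02,-0.34,0.5],[0,0,-0.09],1],
  [[-0.02,-0.34,0.8],[0,0,-0.09],1],
  [[-0.02,-0.34,1.0],[0,0,-0.09],1],
  [[-0.02,-0.34,1.0],[0,0,-0.09],1],
])

```text
time: 1.3
ee_pos: [0.431, -0.0486, 0.117]
tcp_rot: [-179.9, -0.1, 122.6]
wrist_force: [0.6, -0.7, 0.1]
opening: 0.0852
grasp_force: 0.0
```

Call:
apply_moves([
  [[0,0,0.25],[0,0,0],1],
  [[0,0,0.43],[0,0,0],1],
  [[0,0,0.43],[0,0,0],1],
  [[0,0,0.43],[0,0,0],0],
  [[0,0,0.43],[0,0,0],0],
  [[0,0,0.43],[0,0,0],0],
  [[0,0,0.43],[0,0,0],0],
  [[0,0,0.43],[0,0,0],0],
  [[0,0,0.43],[0,0,0],0],
  [[0,0,0.43],[0,0,0],0],
], force=60)

```text
time: 2.3
ee_pos: [0.4325, -0.0488, 0.0777]
tcp_rot: [179.9, 0.1, 122.7]
wrist_force: [-1.1, 0.2, 6.2]
opening: 0.0487
grasp_force: 62.8
```

```bash
python3 - <<'E'
from h import *
go(.5566,.0831,.13,126.2)
E
```

```text
t 2.3 [ 0.4325 -0.0488  0.0777] [1.7988e+02 1.0000e-01 1.2269e+02] op 0.0487 F [-1.1  0.2  6.2]
shift [ 0.439  1.758 -0.519] turn [ 0.004  0.003 -0.117]
```

Call:
apply_moves([
  [[0,0,-0.3],[0,0,0],0],
  [[0,0,-0.55],[0,0,0],0],
  [[0.1,0.3,-0.55],[0,0,-0.06],0],
  [[0.2,0.6,-0.55],[0,0,-0.12],0],
  [[0.3,0.8,-0.55],[0,0,-0.12],0],
  [[0.44,0.95,-0.55],[0,0,-0.12],0],
  [[0.44,0.95,-0.55],[0,0,-0.12],0],
])

```text
time: 3.0
ee_pos: [0.4881, 0.0414, 0.1308]
tcp_rot: [-180.0, -0.0, 126.4]
wrist_force: [0.1, 0.1, -6.5]
opening: 0.0485
grasp_force: 66.7
```

```bash
python3 - <<'E'
from h import *
snap('wrist','w2.png')
P,p,d=cloud('wrist')
hsv=cv2.cvtColor(p,cv2.COLOR_RGB2HSV).astype(int)
yel=(hsv[...,0]>15)&(hsv[...,0]<32)&(hsv[...,1]>150)
m=yel&(d>0)&(P[...,2]>.011)&(P[...,2]<.022)&(abs(P[...,0]-.5566)<.1)&(abs(P[...,1]-.083)<.1)
print(m.sum(),cv2.minAreaRect(P[m][:,:2].astype(np.float32)))
red=(hsv[...,1]>150)&((hsv[...,0]<8)|(hsv[...,0]>172))&(d>0)&(P[...,2]>.040)&(P[...,2]<.055)&(abs(P[...,0]-.48)<.06)
if red.any(): print('fin',red.sum(),cv2.minAreaRect(P[red][:,:2].astype(np.float32)),P[red][:,2].mean())
go(.5566,.0831,.13,126.2)
E
```

```text
1573 ((0.5564354658126831, 0.08400057256221771), (0.07434986531734467, 0.0984812006354332), 36.415687561035156)
fin 1262 ((0.48309898376464844, 0.18262405693531036), (0.01441942248493433, 0.023847533389925957), 34.18765640258789) 0.04563796025844051
t 3.05 [0.4877 0.0404 0.1308] [-1.7996e+02 -3.0000e-02  1.2639e+02] op 0.0485 F [-0.8 -0.2 -6.1]
shift [-0.065  0.808  0.007] turn [-0.002 -0.001  0.006]
```

View pics/w2.png

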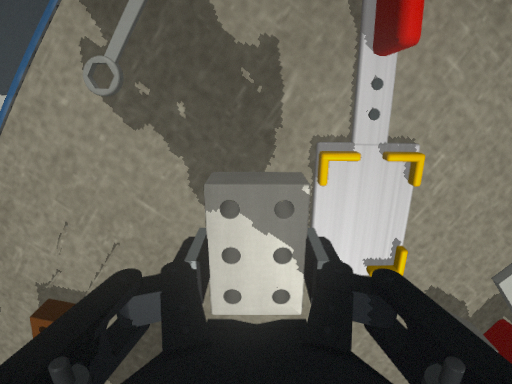

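The wrist view shows the block held square between the fingers at (255,250), with the carriage nest to its right. The corners there are (322,165), (420,165) and (400,262), and the fin is at (398,20). The nest measurement matches the first one.

Call:
apply_moves([
  [[-0.03,0.4,0],[0,0,0],0],
  [[-0.06,0.7,0],[0,0,0],0],
  [[-0.06,0.81,0],[0,0,0],0],
  [[-0.06,0.81,0.0],[0,0,0],0],
  [[-0.06,0.81,0.2],[0,0,0],0],
  [[-0.06,0.81,0.3],[0,0,0],0],
  [[-0.06,0.81,0.3],[0,0,0],0],
])

```text
time: 3.75
ee_pos: [0.5548, 0.0819, 0.0992]
tcp_rot: [-179.8, -0.1, 126.3]
wrist_force: [-0.4, 0.1, -6.5]
opening: 0.0488
grasp_force: 66.8
```

```bash
python3 - <<'E'
from h import *
go(.5566,.0835,.0845,126.3)
E
```

```text
t 3.75 [0.5548 0.0819 0.0992] [-1.7980e+02 -9.0000e-02  1.2626e+02] op 0.0488 F [-0.4  0.1 -6.5]
shift [0.003 0.024 0.147] turn [-0.007 -0.003 -0.001]
```

Call:
apply_moves([
  [[0,0.02,0.08],[0,0,0],0],
  [[0,0.02,0.14],[0,0,0],0],
  [[0,0.02,0.15],[0,0,0],0],
  [[0,0.02,0.15],[0,0,0],0],
  [[0,0.02,0.15],[0,0,0],0.8],
  [[0,0.02,0.15],[0,0,0],0.8],
  [[0,0.02,0.15],[0,0,0],0.8],
  [[0,0.02,0.15],[0,0,0],0.8],
  [[0,0.02,-0.1],[0,0,0],0.8],
  [[0,0.02,-0.5],[0,0,0],0.8],
  [[0,0.02,-0.8],[0,0,0],0.8],
  [[0.3,0.02,-1.0],[0,0,0],0.8],
  [[0.7,0.02,-1.0],[0,0,0],0.8],
  [[0.7,0.02,-1.0],[0,0,0],0.8],
])

```text
time: 5.15
ee_pos: [0.5153, 0.1428, 0.2023]
tcp_rot: [179.9, -0.0, 126.4]
wrist_force: [0.6, -0.5, 0.2]
opening: 0.068
grasp_force: 0.0
```

```bash
python3 - <<'E'
from h import *
snap('wrist','w3.png')
P,p,d=cloud('wrist')
hsv=cv2.cvtColor(p,cv2.COLOR_RGB2HSV).astype(int)
def rect(n,m): r=cv2.minAreaRect(P[m][:,:2].astype(np.float32)); print(n,m.sum(),np.round(r[0],4),np.round(r[1],4),round(r[2],1),P[m][:,2].mean().round(4),P[m][:,2].std().round(4))
near=(d>0)&(abs(P[...,0]-.5566)<.1)&(abs(P[...,1]-.083)<.1)
yel=(hsv[...,0]>15)&(hsv[...,0]<32)&(hsv[...,1]>150)
rect('yel',yel&near&(P[...,2]>.011)&(P[...,2]<.022))
rect('block',near&(P[...,2]>.027)&(P[...,2]<.038)&(hsv[...,1]<100))
red=(hsv[...,1]>150)&((hsv[...,0]<8)|(hsv[...,0]>172))&(d>0)&(P[...,2]>.040)&(P[...,2]<.055)&(abs(P[...,0]-.48)<.06)
rect('fin',red)
go(.4775,.191,.084,126.3)
E
```

```text
yel 847 [0.5564 0.0836] [0.0739 0.0991] 36.2 0.0166 0.0017
block 3228 [0.5574 0.0842] [0.0505 0.0764] 35.9 0.0323 0.0011
fin 822 [0.477  0.1913] [0.0124 0.043 ] 36.7 0.0466 0.0013
t 5.2 [0.5161 0.1417 0.2017] [1.7992e+02 2.0000e-02 1.2645e+02] op 0.0682 F [-0.3 -0.1 -0.6]
shift [ 0.626 -0.019  1.177] turn [0.003 0.001 0.005]
```

View pics/w3.png

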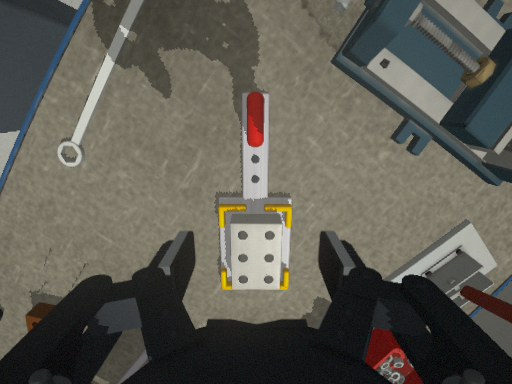

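The wrist view shows the block sitting flat and centred between all four corners at (256,252), with the fin at (255,120) and the vise to the upper right, clear of the fingers. I'm gripping the fin next.

Call:
apply_moves([
  [[0.3,-0.02,0.3],[0,0,0],0.5],
  [[0.6,-0.02,0.5],[0,0,0],0.5],
  [[0.62,-0.02,0.8],[0,0,0],0.5],
  [[0.62,-0.02,1.0],[0,0,0],0.5],
  [[0.62,-0.02,1.0],[0,0,0],0.5],
])

```text
time: 5.7
ee_pos: [0.4772, 0.1883, 0.098]
tcp_rot: [-179.7, -0.1, 126.3]
wrist_force: [-0.2, -0.1, -0.0]
opening: 0.043
grasp_force: 0.0
```

Call:
apply_moves([
  [[0,0,0.14],[0,0,0],0.5],
  [[0,0,0.14],[0,0,0],0.5],
  [[0,0,0.14],[0,0,0],0],
  [[0,0,0.14],[0,0,0],0],
  [[0,0,0.14],[0,0,0],0],
  [[0,0,0.14],[0,0,0],0],
  [[0,0,0.14],[0,0,0],0],
  [[0,0,0.14],[0,0,0],0],
], force=50)

```text
time: 6.5
ee_pos: [0.479, 0.1892, 0.0879]
tcp_rot: [179.9, 0.0, 126.3]
wrist_force: [1.4, -1.5, 6.1]
opening: 0.0132
grasp_force: 50.2
```

```bash
python3 - <<'E'
from h import *
go(.584,.116,.087,90)
E
```

```text
t 6.5 [0.479  0.1892 0.0879] [1.7991e+02 5.0000e-02 1.2630e+02] op 0.0132 F [ 1.4 -1.5  6.1]
shift [-1.211  0.413  0.01 ] turn [4.00e-03 1.00e-03 1.21e+00]
```

Call:
apply_moves([
  [[0,0,-0.01],[0,0,0],0],
  [[-0.07,0.02,-0.01],[0,0,0.1],0],
  [[-0.2,0.06,-0.01],[0,0,0.2],0],
  [[-0.34,0.12,-0.01],[0,0,0.35],0],
  [[-0.48,0.16,-0.01],[0,0,0.5],0],
  [[-0.62,0.21,-0.01],[0,0,0.65],0],
  [[-0.75,0.26,-0.01],[0,0,0.8],0],
  [[-0.88,0.31,-0.01],[0,0,0.9],0],
  [[-0.95,0.33,-0.01],[0,0,1.0],0],
  [[-0.95,0.33,-0.01],[0,0,1.0],0],
  [[-0.95,0.33,-0.01],[0,0,1.0],0],
])

```text
time: 7.6
ee_pos: [0.5614, 0.132, 0.0879]
tcp_rot: [180.0, 0.0, 96.4]
wrist_force: [2.9, -1.2, -0.2]
opening: 0.0132
grasp_force: 49.4
```

```bash
python3 - <<'E'
from h import *
snap('wrist','w4.png')
go(.584,.116,.087,90)
for n in ('scene','side'): snap(n)
P,p,d=cloud('wrist')
hsv=cv2.cvtColor(p,cv2.COLOR_RGB2HSV).astype(int)
yel=(hsv[...,0]>15)&(hsv[...,0]<32)&(hsv[...,1]>150)
m=yel&(d>0)&(P[...,2]>.009)&(P[...,2]<.025);print(m.sum(),cv2.minAreaRect(P[m][:,:2].astype(np.float32)) if m.sum()>5 else '')
# stand yaw: head outline + bar + disc in side & scene clouds
for n in('scene','side'):
    P,p,d=cloud(n);hsv=cv2.cvtColor(p,cv2.COLOR_RGB2HSV).astype(int)
    blue=(hsv[...,0]>100)&(hsv[...,0]<130)&(hsv[...,1]>120)
    X=P[(d>0)&blue&(P[...,2]>.06)&(P[...,2]<.107)&(P[...,0]>.45)&(P[...,0]<.75)&(P[...,1]<-.05)&(P[...,1]>-.3)]
    front=X[(X[:,2]<.092)&(X[:,2]>.06)]
    f=front[(front[:,0]>.545)]; left=front[front[:,0]<.54]
    for nm,Q,a,b in(('front',f,0,1),('left',left,1,0)):
        if len(Q)>10:
            k=np.polyfit(Q[:,a],Q[:,b],1); res=Q[:,b]-np.polyval(k,Q[:,a]); g=abs(res)<2*res.std(); k=np.polyfit(Q[g,a],Q[g,b],1); print(n,nm,len(Q),'slope deg',np.degrees(k[0]).round(2),'mean',Q[g].mean(0).round(4),Q[g,b].std().round(4))
    b=(d>0)&(P[...,2]>.149)&(P[...,2]<.166)&(abs(P[...,0]-.582)<.06)&(abs(P[...,1]+.178)<.06); print(n,'bar',cv2.minAreaRect(P[b][:,:2].astype(np.float32)))
E
```

```text
t 7.65 [0.5613 0.132  0.0879] [1.7997e+02 4.0000e-02 9.6370e+01] op 0.0135 F [ 3.4 -1.6 -0.8]
shift [-0.184  0.208  0.01 ] turn [0.001 0.001 0.212]
0 
scene front 242 slope deg -1.16 mean [ 0.6114 -0.1204  0.0766] 0.002
scene left 154 slope deg 1.56 mean [ 0.5336 -0.168   0.0776] 0.0017
scene bar ((0.5794360637664795, -0.17467868328094482), (0.0730043426156044, 0.020125877112150192), 84.20861053466797)
side front 173 slope deg -0.8 mean [ 0.613  -0.119   0.0771] 0.0024
side left 73 slope deg 0.83 mean [ 0.5355 -0.163   0.0786] 0.0016
side bar ((0.5825312733650208, -0.17316851019859314), (0.07239865511655807, 0.023481355980038643), 83.8971939086914)
```

View pics/w4.png

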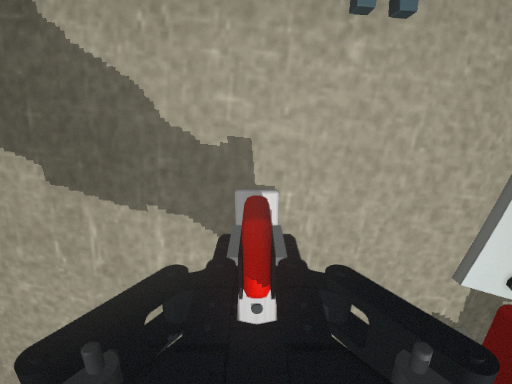

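The wrist view shows the fin gripped at (257,245), with the block out of sight beneath the gripper. The stand pose from the clouds is about (0.5837, -0.179) at yaw -1.1°. Next I line the carriage up.

Call:
apply_moves([
  [[-0.07,0.08,0],[0,0,0.08],0],
  [[-0.14,0.16,0],[0,0,0.16],0],
  [[-0.24,0.24,0],[0,0,0.25],0],
  [[-0.24,0.245,0],[0,0,0.25],0],
  [[-0.24,0.245,0],[0,0,0.25],0],
  [[-0.24,0.245,0],[0,0,0.25],0],
])

```text
time: 8.35
ee_pos: [0.588, 0.1108, 0.088]
tcp_rot: [-180.0, 0.0, 88.8]
wrist_force: [1.3, -4.2, 1.8]
opening: 0.0132
grasp_force: 49.7
```

```bash
python3 - <<'E'
from h import *
snap('scene')
P,p,d=cloud('scene')
cv2.imwrite('pics/c2.png',cv2.resize(p[150:270,200:340],None,fx=5,fy=5,interpolation=cv2.INTER_CUBIC)[:,:,::-1])
go(.5891,.101,.087,88.9)
go(.5862,-.049,.087,88.9)
E
```

```text
t 8.4 [0.5879 0.1108 0.0879] [-1.800e+02  5.000e-02  8.883e+01] op 0.0134 F [ 1.2 -3.2  1.3]
shift [-0.097  0.014  0.009] turn [-0.     0.002 -0.002]
t 8.4 [0.5879 0.1108 0.0879] [-1.800e+02  5.000e-02  8.883e+01] op 0.0134 F [ 1.2 -3.2  1.3]
shift [-1.598  0.015  0.011] turn [-0.     0.002 -0.002]
```

View pics/c2.png

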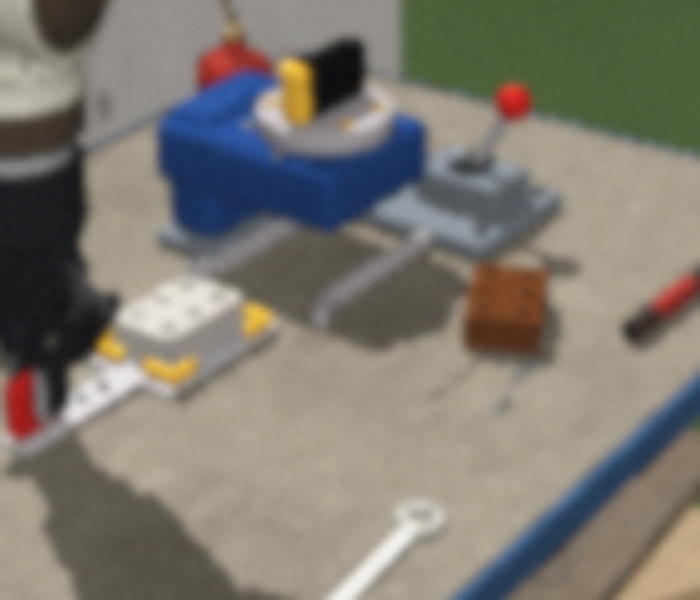

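The crop shows the carriage at (190,340) with the block still seated, in front of the rails at (235,245) to (375,270), and nothing in its way. I'm sliding it in.

Call:
apply_moves([
  [[-0.05,0.01,0],[0,0,0],0],
  [[-0.15,0.01,0],[0,0,0],0],
  [[-0.28,0.01,0],[0,0,0],0],
  [[-0.4,0.01,0],[0,0,0],0],
  [[-0.52,0.01,0],[0,0,0],0],
  [[-0.64,0.01,0],[0,0,0],0],
  [[-0.76,0.01,0],[0,0,0],0],
  [[-0.86,0.01,0],[0,0,0],0],
  [[-0.92,0.01,0],[0,0,0],0],
  [[-0.92,0.01,0],[0,0,0],0],
])

```text
time: 9.4
ee_pos: [0.587, 0.0188, 0.0879]
tcp_rot: [-180.0, -0.0, 88.8]
wrist_force: [-0.7, -0.4, 1.3]
opening: 0.0131
grasp_force: 49.7
```

```bash
python3 - <<'E'
from h import *
go(.5862,-.049,.087,88.9)
E
```

```text
t 9.4 [0.587  0.0188 0.0879] [-1.7998e+02 -2.0000e-02  8.8830e+01] op 0.0131 F [-0.7 -0.4  1.3]
shift [-0.678  0.005  0.009] turn [-0.001 -0.001 -0.002]
```

Entry is free of side force. I'm going on to the stop.

Call:
apply_moves([
  [[-0.08,0,0],[0,0,0],0],
  [[-0.2,0,0],[0,0,0],0],
  [[-0.32,0,0],[0,0,0],0],
  [[-0.44,0,0],[0,0,0],0],
  [[-0.54,0,0],[0,0,0],0],
  [[-0.6,0,0],[0,0,0],0],
  [[-0.64,0,0],[0,0,0],0],
  [[-0.67,0,0],[0,0,0],0],
  [[-0.69,0,0],[0,0,0],0],
  [[-0.7,0,0],[0,0,0],0],
])

```text
time: 10.4
ee_pos: [0.5858, -0.0497, 0.0879]
tcp_rot: [-180.0, -0.2, 88.9]
wrist_force: [0.4, 12.0, 2.4]
opening: 0.0136
grasp_force: 49.7
```

Call:
apply_moves([
  [[-0.02,0,0],[0,0,0],0],
  [[-0.03,0,0],[0,0,0],0],
  [[-0.03,0,0],[0,0,0],0],
])

```text
time: 10.7
ee_pos: [0.5857, -0.0501, 0.088]
tcp_rot: [-180.0, -0.4, 89.0]
wrist_force: [-0.2, 25.1, 3.9]
opening: 0.0133
grasp_force: 50.0
```

Call:
apply_moves([
  [[0.03,0,0],[0,0,0],0],
  [[0.03,0,0],[0,0,0],0.5],
  [[0.03,0,0],[0,0,0],0.5],
  [[0.03,0,0],[0,0,0],0.5],
  [[0.03,0,0],[0,0,0],0.5],
  [[0.03,0,-0.2],[0,0,0],0.5],
  [[0.03,0,-0.6],[0,0,0],0.5],
  [[0.03,0,-1.0],[0,0,0],0.5],
  [[0.03,0,-1.0],[0,0,0],0.5],
  [[0.03,0,-1.0],[0,0,0],0.5],
])

```text
time: 11.7
ee_pos: [0.5863, -0.0513, 0.1889]
tcp_rot: [179.9, 0.0, 88.8]
wrist_force: [0.5, 0.3, -0.5]
opening: 0.0426
grasp_force: 0.0
```

```bash
python3 - <<'E'
from h import *
snap('scene');snap('wrist')
P,p,d=cloud('wrist')
hsv=cv2.cvtColor(p,cv2.COLOR_RGB2HSV).astype(int)
red=(hsv[...,1]>150)&((hsv[...,0]<8)|(hsv[...,0]>172))&(d>0)&(P[...,2]>.040)&(P[...,2]<.055)&(abs(P[...,0]-.586)<.06)
print(cv2.minAreaRect(P[red][:,:2].astype(np.float32)))
P,p,d=cloud('scene')
cv2.imwrite('pics/c3.png',cv2.resize(p[150:270,200:340],None,fx=5,fy=5,interpolation=cv2.INTER_CUBIC)[:,:,::-1])
go(.5837,-.179,.28,88.9)
E
```

```text
((0.5855902433395386, -0.04587293416261673), (0.042047664523124695, 0.013140321709215641), 89.23800659179688)
t 11.8 [ 0.5855 -0.0512  0.1868] [-1.7992e+02 -1.0000e-02  8.8790e+01] op 0.0426 F [-0.9 -0.5  0.3]
shift [-1.278  0.008 -0.933] turn [-0.003 -0.    -0.004]
```

View pics/c3.png

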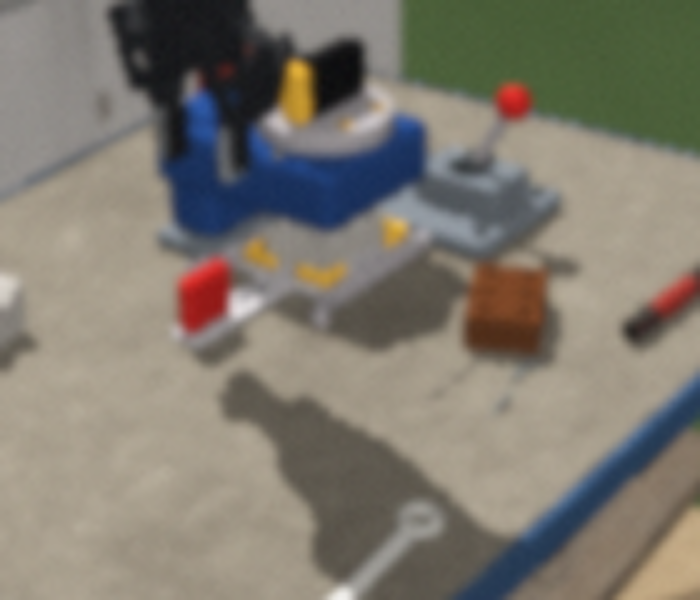

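The crop shows the carriage in the bay with its corners at (262,255), (320,275) and (395,232) and the fin outside at (205,295). The measured fin position (0.5856, -0.0459) matches the fully home value to under 1 mm. The turret comes next.

Call:
apply_moves([
  [[0,0,-0.4],[0,0,0],0.8],
  [[0,0,-0.75],[0,0,0],0.8],
  [[-0.3,0.01,-0.75],[0,0,0],0.8],
  [[-0.7,0.01,-0.75],[0,0,0],0.8],
  [[-1.0,0.01,-0.75],[0,0,0],0.8],
  [[-1.0,0.01,-0.75],[0,0,0],0.8],
])

```text
time: 12.4
ee_pos: [0.5841, -0.1541, 0.2609]
tcp_rot: [-179.8, 0.0, 88.6]
wrist_force: [-0.5, 0.1, -0.6]
opening: 0.0684
grasp_force: 0.0
```

```bash
python3 - <<'E'
from h import *
snap('wrist')
P,p,d=cloud('wrist')
m=(d>0)&(P[...,2]>.15)&(P[...,2]<.165)&(abs(P[...,0]-.584)<.03)&(abs(P[...,1]+.178)<.06)
print(m.sum(),cv2.minAreaRect(P[m][:,:2].astype(np.float32)) if m.sum()>5 else '')
go(.5837,-.179,.2,88.9)
E
```

```text
2674 ((0.5830196142196655, -0.17901982367038727), (0.07585006207227707, 0.02020202949643135), 89.08180236816406)
t 12.45 [ 0.5842 -0.1526  0.2611] [-1.7985e+02 -3.0000e-02  8.8640e+01] op 0.0682 F [-0.4  0.8 -0.3]
shift [-0.265  0.002  0.611] turn [-0.005 -0.001 -0.009]
```

Call:
apply_moves([
  [[-0.27,-0.01,0.0],[0,0,0],0.8],
  [[-0.27,-0.01,0.3],[0,0,0],0.8],
  [[-0.27,-0.01,0.6],[0,0,0],0.8],
  [[-0.27,-0.01,0.6],[0,0,0],0.8],
  [[-0.27,-0.01,0.6],[0,0,0],0],
  [[-0.27,-0.01,0.6],[0,0,0],0],
  [[-0.27,-0.01,0.6],[0,0,0],0],
  [[-0.27,-0.01,0.6],[0,0,0],0],
  [[-0.27,-0.01,0.6],[0,0,0],0],
  [[-0.27,-0.01,0.6],[0,0,0],0],
], force=60)

```text
time: 13.45
ee_pos: [0.5829, -0.1779, 0.2048]
tcp_rot: [179.9, 0.0, 88.8]
wrist_force: [-5.2, 1.0, 6.3]
opening: 0.0191
grasp_force: 60.3
```

Call:
apply_moves([
  [[0,0,0],[0,0,0.1],0],
  [[0,0,0],[0,0,0.25],0],
  [[0,0,0],[0,0,0.4],0],
  [[0,0,0],[0,0,0.55],0],
  [[0,0,0],[0,0,0.7],0],
  [[0,0,0],[0,0,0.85],0],
  [[0,0,0],[0,0,1.0],0],
  [[0,0,0],[0,0,1.0],0],
])

```text
time: 14.25
ee_pos: [0.5834, -0.178, 0.2047]
tcp_rot: [179.9, -0.0, 58.6]
wrist_force: [-2.1, 0.5, 5.5]
opening: 0.0195
grasp_force: 60.2
```

Call:
apply_moves([
  [[0,0,0],[0,0,0.15],0],
  [[0,0,0],[0,0,0.3],0],
  [[0,0,0],[0,0,0.45],0],
  [[0,0,0],[0,0,0.6],0],
  [[0,0,0],[0,0,0.75],0],
  [[0,0,0],[0,0,0.9],0],
  [[0,0,0],[0,0,1.0],0],
  [[0,0,0],[0,0,1.0],0],
  [[0,0,0],[0,0,1.0],0],
])

```text
time: 15.15
ee_pos: [0.5837, -0.1783, 0.2048]
tcp_rot: [179.9, -0.1, 28.8]
wrist_force: [-1.2, -1.9, 5.8]
opening: 0.0195
grasp_force: 60.2
```

Call:
apply_moves([
  [[0,0,0],[0,0,0],0.7],
  [[0,0,0],[0,0,0],0.7],
  [[0,0,0],[0,0,0],0.7],
  [[0,0,0],[0,0,0],0.7],
  [[0,0,-0.3],[0,0,0],0.7],
  [[0,0,-0.7],[0,0,0],0.7],
  [[0,0,-0.9],[0,0,-0.2],0.7],
  [[0,0,-0.9],[0,0,-0.5],0.7],
  [[0,0,-0.9],[0,0,-0.8],0],
  [[0,0,-0.9],[0,0,-1.0],0],
  [[0,0,-0.9],[0,0,-1.0],0],
])

```text
time: 16.25
ee_pos: [0.5832, -0.178, 0.2928]
tcp_rot: [-180.0, 0.0, 58.9]
wrist_force: [-0.2, -0.1, -1.1]
opening: 0.0166
grasp_force: 0.0
```

```bash
python3 - <<'E'
from h import *
snap('scene')
P,p,d=cloud('scene');hsv=cv2.cvtColor(p,cv2.COLOR_RGB2HSV).astype(int)
b=(d>0)&(P[...,2]>.149)&(P[...,2]<.166)&(abs(P[...,0]-.583)<.05)&(abs(P[...,1]+.179)<.05); print('bar',b.sum(),cv2.minAreaRect(P[b][:,:2].astype(np.float32)))
y=b&(hsv[...,0]>15)&(hsv[...,0]<32)&(hsv[...,1]>150); print('yellow',P[y].mean(0))
m=(hsv[...,1]>150)&((hsv[...,0]<8)|(hsv[...,0]>172))&(d>0)&(abs(P[...,0]-.5)<.04)&(abs(P[...,1]+.29)<.04)&(P[...,2]>.08); print('ball',P[m].mean(0))
go(.445,-.2955,.29,88.9)
E
```

```text
bar 106 ((0.5808795690536499, -0.17584465444087982), (0.07548175752162933, 0.02360372617840767), 28.1568660736084)
yellow [ 0.60258255 -0.15709888  0.15436618]
ball [ 0.49695413 -0.28975854  0.10371651]
t 16.3 [ 0.5832 -0.178   0.2928] [-179.99    0.     58.66] op 0.0091 F [-0.2 -0.2 -0. ]
shift [-1.722 -0.569  0.028] turn [-0.    -0.    -1.008]
```

Call:
apply_moves([
  [[-0.3,-0.1,0],[0,0,-0.25],0],
  [[-0.6,-0.2,0],[0,0,-0.5],0],
  [[-0.95,-0.3,0],[0,0,-0.75],0],
  [[-0.95,-0.3,0],[0,0,-1.0],0],
  [[-0.95,-0.3,0],[0,0,-1.0],0],
])

```text
time: 16.8
ee_pos: [0.5077, -0.2444, 0.2932]
tcp_rot: [180.0, 0.0, 88.6]
wrist_force: [-0.7, 0.4, 0.2]
opening: -0.0002
grasp_force: 0.0
```

```bash
python3 - <<'E'
from h import *
go(.445,-.2955,.165,88.9)
E
```

```text
t 16.8 [ 0.5077 -0.2444  0.2932] [1.7997e+02 1.0000e-02 8.8640e+01] op -0.0002 F [-0.7  0.4  0.2]
shift [-0.526 -0.616  1.281] turn [ 0.001  0.    -0.009]
```

Call:
apply_moves([
  [[-0.3,-0.4,0],[0,0,0],0],
  [[-0.53,-0.62,0],[0,0,0],0],
  [[-0.53,-0.62,0.3],[0,0,0],0],
  [[-0.53,-0.62,0.7],[0,0,0],0],
  [[-0.53,-0.62,1.0],[0,0,0],0],
  [[-0.53,-0.62,1.0],[0,0,0],0],
])

```text
time: 17.4
ee_pos: [0.4441, -0.2941, 0.1886]
tcp_rot: [-179.7, -0.2, 88.5]
wrist_force: [-0.1, 1.3, -0.4]
opening: 0.0
grasp_force: 0.0
```

Call:
apply_moves([
  [[0,0,0.2],[0,0,0],0],
  [[0,0,0.33],[0,0,0],0],
  [[0,0.1,0.33],[0,0,0],0],
  [[0,0.25,0.33],[0,0,0],0],
  [[0,0.4,0.33],[0,0,0],0],
  [[0,0.52,0.33],[0,0,0],0],
  [[0,0.64,0.33],[0,0,0],0],
  [[0,0.76,0.33],[0,0,0],0],
  [[0,0.86,0.33],[0,0,0],0],
  [[0,0.94,0.33],[0,0,0],0],
  [[0,0.94,0.33],[0,0,0],0],
])

```text
time: 18.5
ee_pos: [0.5401, -0.2973, 0.1595]
tcp_rot: [-180.0, -0.0, 88.8]
wrist_force: [-0.5, -0.3, 0.2]
opening: 0.0002
grasp_force: 0.0
```

```bash
python3 - <<'E'
from h import *
snap('scene','x.png')
P,p,d=cloud('scene');hsv=cv2.cvtColor(p,cv2.COLOR_RGB2HSV).astype(int)
m=(hsv[...,1]>150)&((hsv[...,0]<8)|(hsv[...,0]>172))&(d>0)&(abs(P[...,0]-.54)<.08)&(abs(P[...,1]+.29)<.04)&(P[...,2]>.08); print('ball',m.sum(),P[m].mean(0))
go(.545,-.2955,.16,88.9)
E
```

```text
ball 29 [ 0.56184468 -0.289491    0.10486518]
t 18.55 [ 0.5395 -0.2973  0.1596] [-1.7999e+02 -1.0000e-02  8.8820e+01] op 0.0004 F [ 0.3 -0.9  0. ]
shift [ 0.019  0.054 -0.004] turn [-0.    -0.    -0.003]
```

Call:
apply_moves([
  [[0,0.03,0],[0,0,0],0],
  [[0,0.05,0],[0,0,0],0],
  [[0,0.05,0],[0,0,0],0],
])

```text
time: 18.85
ee_pos: [0.5435, -0.2975, 0.1598]
tcp_rot: [-179.9, -0.0, 88.8]
wrist_force: [-4.9, -0.8, 0.5]
opening: -0.0001
grasp_force: 2.2
```

Call:
apply_moves([
  [[0,0.02,0],[0,0,0],0],
  [[0,0.02,0],[0,0,0],0],
])

```text
time: 19.05
ee_pos: [0.5442, -0.2976, 0.1597]
tcp_rot: [-179.7, -0.0, 88.7]
wrist_force: [-13.3, 1.1, 3.8]
opening: -0.0
grasp_force: 6.5
```

It's against its stop. I'm backing off, rising and making a final check.

Call:
apply_moves([
  [[0,-0.2,0],[0,0,0],0],
  [[0,-0.5,0],[0,0,0],0],
  [[0,-0.6,-0.4],[0,0,0],0],
  [[0,-0.6,-0.8],[0,0,0],0],
  [[0,-0.6,-1.0],[0,0,0],0],
  [[0,-0.6,-1.0],[0,0,0],0],
  [[0,-0.6,-1.0],[0,0,0],0],
])

```text
time: 19.75
ee_pos: [0.4863, -0.2964, 0.2599]
tcp_rot: [179.9, 0.0, 88.8]
wrist_force: [1.0, 0.4, -0.9]
opening: -0.0
grasp_force: 0.0
```

```bash
python3 - <<'E'
from h import *
snap('scene')
P,p,d=cloud('scene');hsv=cv2.cvtColor(p,cv2.COLOR_RGB2HSV).astype(int)
red=(hsv[...,1]>150)&((hsv[...,0]<8)|(hsv[...,0]>172))&(d>0)
m=red&(abs(P[...,0]-.54)<.08)&(abs(P[...,1]+.29)<.04)&(P[...,2]>.08); print('ball',m.sum(),P[m].mean(0))
m=red&(abs(P[...,0]-.585)<.05)&(abs(P[...,1]+.046)<.06)&(P[...,2]>.02); print('fin',m.sum(),P[m].mean(0))
b=(d>0)&(P[...,2]>.149)&(P[...,2]<.166)&(abs(P[...,0]-.583)<.05)&(abs(P[...,1]+.179)<.05); print('bar',b.sum(),cv2.minAreaRect(P[b][:,:2].astype(np.float32)))
cv2.imwrite('pics/c4.png',cv2.resize(p[150:270,200:340],None,fx=5,fy=5,interpolation=cv2.INTER_CUBIC)[:,:,::-1])
E
```

```text
ball 31 [ 0.56416883 -0.2910014   0.10325602]
fin 79 [ 0.5803998  -0.04061682  0.03546969]
bar 105 ((0.5808612704277039, -0.17489343881607056), (0.07562568783760071, 0.018963588401675224), 27.80586814880371)
```

View pics/c4.png

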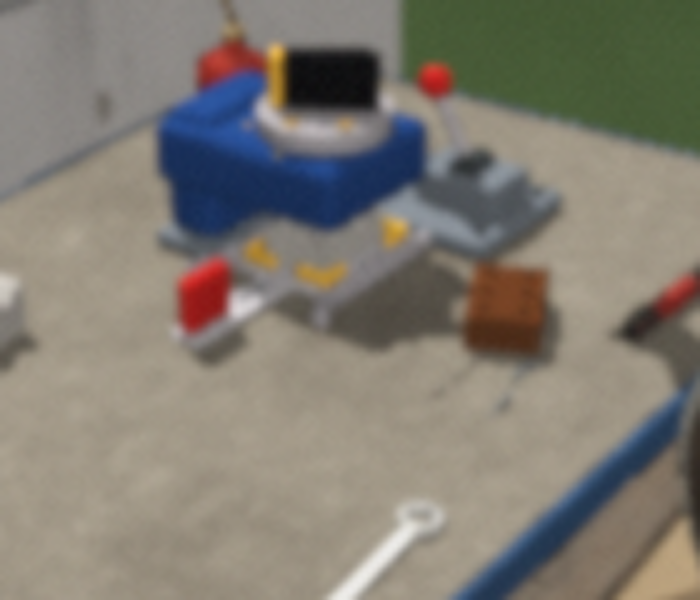

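The picture shows the ball thrown to its far side at (435,80), the turret bar one click round at (325,80), and the carriage still home with its fin at (205,295).

```bash
python3 -c "
from h import *
print(bot.job_done())"
```

```text
the job is handed in; nothing more can be done
None
```

I handed the job in at about 20 s: the block is in the nest, the carriage is home against the stop, the turret is one click clockwise, and the lock lever is over at its far stop. My checks on the way showed no fault, but the hand-in returned no verdict.

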